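Charge the pigment mill and engage its crank

ROBOT

A 6-joint arm with a two-finger parallel gripper is mounted at the origin on the work surface. World frame = base frame: x ahead of the robot, y to its left, z up, the work surface at z = 0. Lengths are in m, angles in rad, forces in N, time in s.
With the tool pointing down it reaches from about 0.275 to 0.875 m from the base axis. Payload 12.5 kg.
Tool frame: the origin (TCP) lies on the centre line of the jaws, within the pads' length; the fingertips stand r.finger_overhang ahead of it and the grasp point (between the pads) lies 3 mm ahead of it (r.finger_overhang is the distance from the TCP to the fingertips, in m); z points along the fingers, y is the direction in which the jaws open and shut (so a half turn about z gives the same grasp; the last joint's range is limited). The gripper opens to 85 mm and grips with 20 to 120 N. Pads are 22 mm wide; open, the fingers measure 114 mm over their backs; the gripper's body (76 mm by 85 mm) begins 54 mm behind the grasp point. The pads swing forward as they close: fully open they stand 13 mm farther back than shut.
Start: joints at [-1.185, 0.351, 1.652, -0, 1.139, -0.085], TCP at [0.249, -0.49, 0.253] pointing down, gripper open.
Joint ranges: [-2.75, 2.75], [-0.79, 2.1], [0.01, 2.65], [-1.57, 4.71], [0.07, 3.14], [-2.87, 2.87]. Speed limits (rad/s): [2.22, 2.22, 2.79, 3.14, 3.14, 3.14].

INTERFACE

Orientations are given as a unit quaternion [x, y, z, w].
In Python, from cell import r, optics gives the robot as it stands. The module is installed in compiled form; this text tells all that it offers. Calls block until the motion is done:
- r.move_to(position, orientation): joint-space move of the TCP to a pose.
- r.move_linear(position, rot=None, vel=0.15): straight line of the TCP; rot=None keeps the orientation; vel is the mean speed in m/s.
- r.set_joints(angles): joint-space move.
- r.set_gripper(opening, squeeze=None): opening from 0.0 (shut) to 1.0 (fully open); squeeze is the grip in N (None keeps the last); returns when the fingers have stopped.
- r.sleep(seconds).
- r.inverse_kinematics(position, orientation): joint angles nearest the present ones, or None.
- optics.get_image(name): name is "side" or "top" or "wrist"; returns a dict with "pixels" (400x640x3 uint8, red, green, blue), "depth" (400x640 float32, m along the optical axis (not along the pixel's ray), 0 where there is no reading), "fx", "fy", "cx", "cy" (pixels), "D" ([k1, k2, p1, p2, k3] as OpenCV has them; the pictures are not rectified), "camera_from_world" (4x4, takes a point from world to camera coordinates); the wrist camera has in their place "mount" (4x4, takes a point from camera to tool coordinates, whose origin is the TCP and whose axes are the flange's). Camera axes: x right, y down, z forward; pixel columns grow to the right and rows downward; lengths in m; the calibration is good to about 2 mm. A picture is of the moment at which its call begins: read the wrist's pose just before it.
A pose or a line that the arm cannot do raises r.PlanningError and nothing moves.
- r.hand_in(): hands the job in, once; it reports no verdict.
Readings, each from a call of its own:
- r.current_t(): time.
- r.current_q(): joint angles.
- r.current_qvel(): joint speeds.
- r.current_effort(): joint torques, N m.
- r.current_tool_pos(): TCP position.
- r.current_ee_rot(): TCP orientation.
- r.current_contact_force(): force on the tool from outside, world axes, zero at the start.
- r.current_torque(): the same for the moment, N m.
- r.current_opening(): opening from 0.0 (shut) to 1.0 (fully open).
Only numpy, scipy, OpenCV 4.12 (cv2) and the standard library are available. Lean on these libraries where they do the work, as an engineer would, in place of code of your own. Each camera call takes 0.05 s, during which the arm holds its last target.

TASK

Get the bench mill ready for grinding ochre: tip all five lumps from the handled steel tray into the mill's feed hopper, and set the empty tray back down flat on the bench. Then lift the crank out of its wooden block and push its keyed shaft down into the hub on top of the mill, turning it until the key finds the keyway and slips in, and push on until the crank's collar is fully home on the hub. A spring in the hub throws the crank out when it is let go, so finish still gripping it by its square boss and holding it pressed home; leave the other things on the bench where they are.

Things in the scene. Friction and masses are not known exactly. Their poses are not given: they have to be found in the camera images.
- tray: steel tray like a flat shovel with a wooden handle, 0.2 kg. x runs from the handle to the open front, z up; origin on the bench below the middle of the grip. Pan x 35 to 155, 90 wide (y), floor 4 thick, walls 2.5 thick, 46 high at the back, the sides falling to 18 at the front. Starts on the bench left or right of the mill, handle towards the robot
- tray_grip (a point): middle of the tray's handle, 37 above the tray's underside: a straight wooden bar along the tray's x, 80 long (x -45 to +35), 18 wide (y), 22 high (z 26 to 48), flat sides
- tray_lip (a point): middle of the front edge of the tray's floor, 155 from the grip; the front has no wall, so the lumps slide out there when the front is tipped down (50 to 55 degrees is plenty)
- lump1: lump of ochre (yellow-brown), about 30 x 26 x 20, 22 g; origin near its middle. Starts in the tray
- lump2: lump of ochre (yellow-brown), about 30 x 26 x 20, 22 g; origin near its middle. Starts in the tray
- lump3: lump of ochre (yellow-brown), about 30 x 26 x 20, 22 g; origin near its middle. Starts in the tray
- lump4: lump of ochre (yellow-brown), about 30 x 26 x 20, 22 g; origin near its middle. Starts in the tray
- lump5: lump of ochre (yellow-brown), about 30 x 26 x 20, 22 g; origin near its middle. Starts in the tray
- hopper_mouth (a point): centre of the mouth of the mill's open sheet-metal feed hopper, level with its rim, 150 above the bench; axes as the mill's (x away from the robot, y left, z up, turned with the mill). Mouth 160 (x) by 140 (y) inside; walls slope in to a floor 100 by 84, 60 to 70 below the rim. The hub's axis is 157 away along its +y
- spindle: the mill's vertical steel hub, 60 diameter; its flat top face is the mill's highest point, 168 above the bench. Origin: centre of the bore's mouth in that face; z up, x to the keyway, marked by a red line. Bore 22.5 diameter; keyway 9.5 wide, out to 17.5 from the axis, open at the top. It can turn, stiffly (0.3 N m), and stays where it is left
- spring_pin (a point): top of the spring pin in the hub's bore as it rests, 14 below the hub's face. It pushes the shaft back out: 5 N when first touched, rising evenly to 14 N with the crank home, 34 further down
- crank: crank, 0.3 to 0.4 kg. Origin: on the shaft's axis in the underside of its round collar (44 diameter, 8 thick); z up, x along the red arm (24 wide, z 8 to 20, x -18 to 118; black knob at x 104, up to z 85). Steel shaft down from the collar: 20 diameter, 48 long, the last 8 tapering to 12 diameter. Home when its origin is at the hub's origin and its x along the hub's x
- crank_boss (a point): where to grip the crank: in the square steel boss above the arm, on the shaft's axis, 42 above the crank's origin. Boss 28 x 28, z 20 to 54, flats square to the arm
- crank_key (a point): foot of the brass key on the shaft, straight below the arm (crank's +x side), 33 below the collar. The key is 7 wide, reaches 15.5 from the axis and runs from here up to the collar; the last 15 of the shaft below it enters the bore freely before the key meets the hub's face
- block: wooden parking block, 96 x 96 x 60 high, fixed to the bench; origin at the centre of its underside. The crank's shaft hangs in its 36 wide hole, collar on its top; raise the crank 50 to clear it
- teal_cup: teal paper cup, 84 diameter, 110 high, a bystander; origin at the centre of its underside
- white_cup: small white cup, 68 diameter, 70 high, a bystander; origin at the centre of its underside
- tape: roll of cream masking tape lying flat, 100 diameter, 25 high, a bystander; origin at the centre of its underside
- medium: amber bottle, 60 diameter, 150 high, a bystander; origin at the centre of its underside
- palette_knife: palette knife lying on the bench, 180 long, a bystander; x along it

How it is judged:
By the outcome, as a careful person would: the job done as asked, in the order asked, and still so for the second after the job is handed in, while the arm keeps its last pose, push and grip.
It also fails if it takes over 72 s, if anything falls off the work surface, if the arm or the gripper's body presses on something with over 40 N, if the wrist force passes 120 N, or if a joint passes its speed limit or range.

## Working session

There is one attempt and no reset: what is moved stays moved. The work goes in short steps, each a Python script; the robot and the scene stay as the last script left them, time stands still between calls to the robot, and variables do not carry over. Pictures are saved under pics/ and viewed, and the job is handed in when it is done.

```bash
mkdir -p pics; ls; python3 - <<'E'
from cell import r, optics
import numpy as np, cv2
for n in ("top","side","wrist"):
    im=optics.get_image(n)
    cv2.imwrite(f"pics/{n}0.png",im["pixels"][:,:,::-1])
    np.savez(f"{n}0.npz",**{k:np.array(v) for k,v in im.items()})
    print(n,im["fx"],im["fy"],im["cx"],im["cy"],im["D"]); print(np.array(im.get("camera_from_world",im.get("mount"))).round(4))
print(r.current_t(),r.finger_overhang,r.current_ee_rot(),r.current_tool_pos())
E
```

```text
pics
top 427.82079457501845 427.82079457501845 318.6945500318123 207.90304950636195 [-0.08981914  0.          0.          0.          0.        ]
[[ 6.8000e-03 -1.0000e+00  5.1000e-03 -7.0000e-04]
 [-9.8020e-01 -7.7000e-03 -1.9760e-01  5.6080e-01]
 [ 1.9760e-01 -3.6000e-03 -9.8030e-01  1.3031e+00]
 [ 0.0000e+00  0.0000e+00  0.0000e+00  1.0000e+00]]
side 450.8873014932493 450.8873014932493 316.6090152139917 199.24732686177643 [-0.11804088  0.          0.          0.          0.        ]
[[-0.8713 -0.4904  0.0191  0.5005]
 [-0.3741  0.6384 -0.6727  0.2783]
 [ 0.3177 -0.5932 -0.7397  1.0607]
 [ 0.      0.      0.      1.    ]]
wrist 291.32618114140683 291.32618114140683 318.85715974146626 201.70199819216174 [0.00766468 0.         0.         0.         0.        ]
[[-1.200e-03 -9.552e-01 -2.960e-01  7.440e-02]
 [ 1.000e+00 -1.200e-03 -2.000e-04  7.000e-04]
 [-1.000e-04 -2.960e-01  9.552e-01 -1.213e-01]
 [ 0.000e+00  0.000e+00  0.000e+00  1.000e+00]]
0.15 0.022 [ 9.72424287e-01  2.33218363e-01 -5.29012734e-05 -4.44456519e-04] [ 0.24941061 -0.48993056  0.25288375]
```

View pics/top0.png

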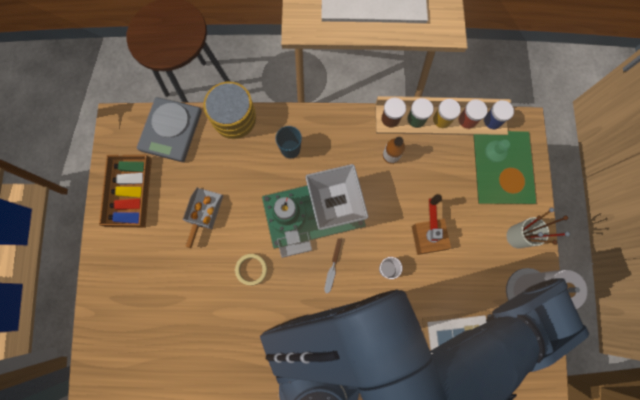

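View pics/side0.png

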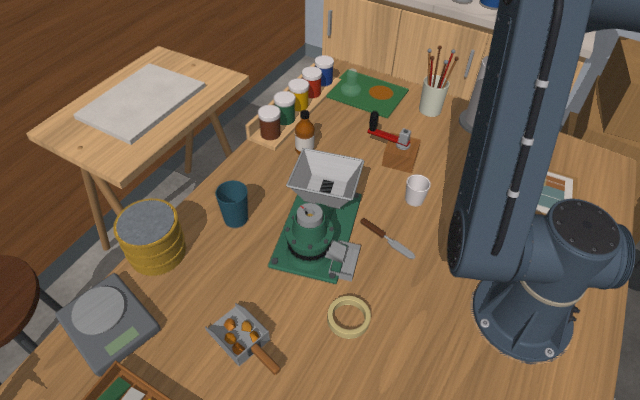

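The tray with five lumps is on the left around (203,212) in the top view. The hub is at (285,208), the hopper at (337,197), and the crank in its block at (435,232). I'll enlarge these.

```bash
cat > h.py <<'E'
import numpy as np, cv2
def load(n):
    d=np.load(n+".npz"); return {k:d[k] for k in d}
def crop(n,u,v,w,h,s,out):
    im=cv2.imread(f"pics/{n}.png")[v:v+h,u:u+w]
    im=cv2.resize(im,None,fx=s,fy=s,interpolation=cv2.INTER_CUBIC)
    for i in range(0,w,10):
        cv2.line(im,(i*s,0),(i*s,4 if i%50 else 12),(0,0,255),1)
        if i%20==0: cv2.putText(im,str(u+i),(i*s,14),0,.35,(0,0,255),1)
    for i in range(0,h,10):
        cv2.line(im,(0,i*s),(6,i*s),(0,0,255),1)
        if i%20==0: cv2.putText(im,str(v+i),(0,i*s+4),0,.35,(0,0,255),1)
    cv2.imwrite(f"pics/{out}.png",im)
def ray(d,u,v,T=None):
    K=np.array([[d["fx"],0,d["cx"]],[0,d["fy"],d["cy"]],[0,0,1]],float)
    p=cv2.undistortPoints(np.array([[[u,v]]],float),K,np.array(d["D"],float))[0,0]
    C=np.linalg.inv(d["camera_from_world"]) if T is None else T
    return C[:3,3],C[:3,:3]@np.array([p[0],p[1],1.])
def atz(d,u,v,z,T=None):
    o,w=ray(d,u,v,T); return o+w*(z-o[2])/w[2]
def byd(d,u,v,T=None):
    o,w=ray(d,u,v,T); return o+w*float(d["depth"][int(round(v)),int(round(u))])
def cloud(d,u0,u1,v0,v1,T=None):
    K=np.array([[d["fx"],0,d["cx"]],[0,d["fy"],d["cy"]],[0,0,1]],float)
    U,V=np.meshgrid(np.arange(u0,u1),np.arange(v0,v1))
    p=cv2.undistortPoints(np.stack([U.ravel(),V.ravel()],1)[:,None].astype(float),K,np.array(d["D"],float))[:,0]
    z=d["depth"][v0:v1,u0:u1].ravel()
    C=np.linalg.inv(d["camera_from_world"]) if T is None else T
    X=(np.c_[p,np.ones(len(p))]*z[:,None])@C[:3,:3].T+C[:3,3]
    return X.reshape(v1-v0,u1-u0,3)
E
python3 - <<'E'
from h import *
crop("top0",170,160,200,110,4,"c_top_a")
crop("top0",400,180,70,80,7,"c_top_b")
crop("side0",260,140,120,150,4,"c_side_a")
crop("side0",350,100,80,80,7,"c_side_b")
crop("side0",190,290,110,90,6,"c_side_c")
E
```

```text
(no output)
```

View pics/c_top_a.png

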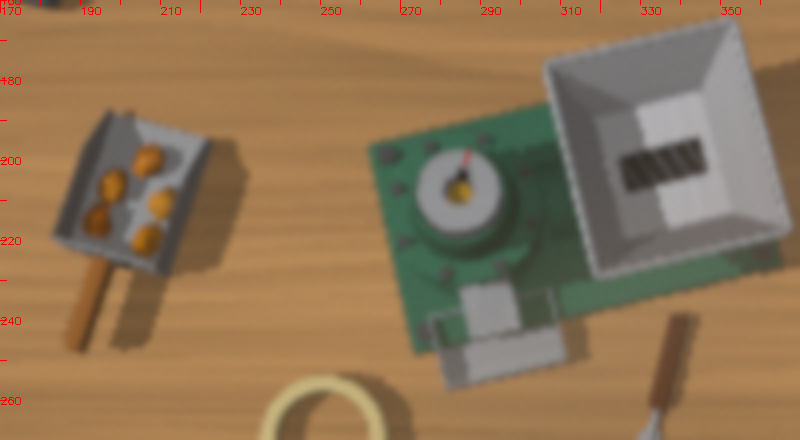

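View pics/c_top_b.png

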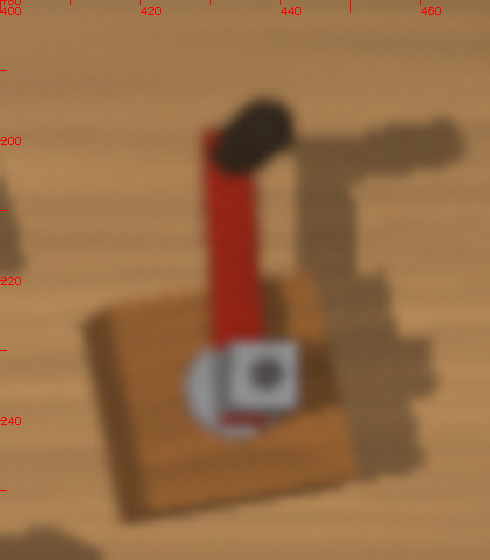

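View pics/c_side_a.png

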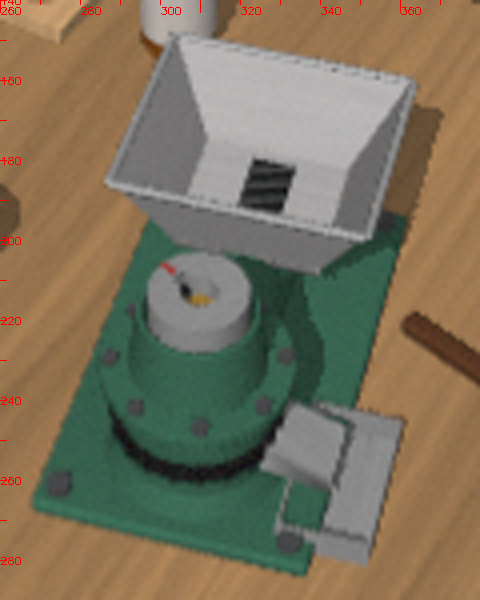

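View pics/c_side_b.png

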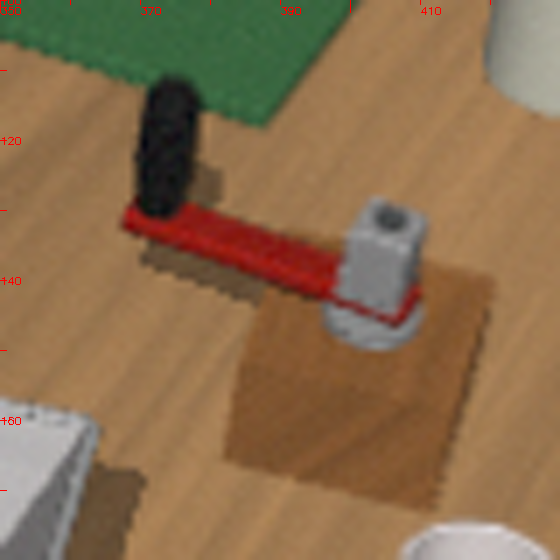

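View pics/c_side_c.png

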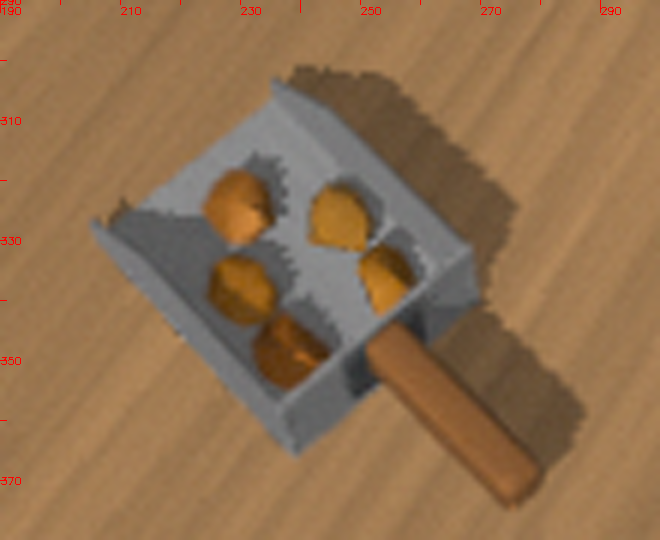

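```bash
python3 - <<'E'
from h import *
t=load("top0");s=load("side0")
f=lambda p:(np.array(p)*1000).round(1)
# tray handle top
for n,d,box in (("top",t,(183,203,222,252)),("side",s,(245,285,340,378))):
    X=cloud(d,*box); m=(X[...,2]>.038)&(X[...,2]<.055); P=X[m]
    if n=="side":
        P=P
    print(n,"handle",len(P),f(P.mean(0)),f(np.median(P,0)))
    r=cv2.minAreaRect((P[:,:2]*1000).astype(np.float32)); print(r)
print("handle top ends", [f(atz(t,*p,.048)) for p in ((189,247),(195,226))])
print("side handle ends", [f(atz(s,*p,.048)) for p in ((273,370),(256,347))], )
# tray rim corners top: back-left, back-right at z .046 ; front at .018
print("tray back corners top",[f(atz(t,*p,.046)) for p in ((183.5,220),(212,228.5))])
print("tray front corners top",[f(atz(t,*p,.018)) for p in ((197.5,188),(222,195))])
print("tray back corners side",[f(atz(s,*p,.046)) for p in ((236,358),(266,331.5))],"front",[f(atz(s,*p,.018)) for p in ((206,327),(236,304))])
# hopper rim
H=[f(atz(t,*p,.15)) for p in ((306,176),(353.5,165),(367.5,217),(319,229))]
Hs=[f(atz(s,*p,.15)) for p in ((301,149.5),(360,161),(350.5,200),(285,185.5))]
print("hop top",H,np.mean(H,0)); print("hop side",Hs,np.mean(Hs,0))
# hub
for n,d,box in (("top",t,(270,300,193,222)),("side",s,(290,325,200,232))):
    X=cloud(d,*box); m=abs(X[...,2]-.168)<.005; P=X[m]; (c,rr)=cv2.minEnclosingCircle((P[:,:2]*1000).astype(np.float32))
    print("hub",n,len(P),f(np.median(P,0)),c,rr)
print("hub top px",f(atz(t,285,207.5,.168)),"red",f(atz(t,286.5,199.5,.168)),"side c",f(atz(s,307,214.5,.168)),"red",f(atz(s,299.5,207,.168)))
# crank: boss top z = .06+.054=.114
print("boss top", f(atz(t,437,233.5,.114)), "side",f(atz(s,405.5,131,.114)))
print("arm far end top", f(atz(t,431,198,.08)),"near", f(atz(t,434.5,241,.08)))
for n,d,box in (("top",t,(425,445,225,245)),("side",s,(395,415,125,150))):
    X=cloud(d,*box); P=X[abs(X[...,2]-.114)<.004]; print("boss",n,len(P),f(P.mean(0)))
    print(cv2.minAreaRect((P[:,:2]*1000).astype(np.float32)))
for n,d,box in (("top",t,(425,450,190,245)),("side",s,(365,415,120,150))):
    X=cloud(d,*box); P=X[abs(X[...,2]-.080)<.003]; print("arm",n,len(P)); print(cv2.minAreaRect((P[:,:2]*1000).astype(np.float32)))
# block top corners
print("block",[f(atz(t,*p,.06)) for p in ((412,226),(445,218.5),(451,247.5),(419.5,252))])
# cups
for n,(u,v),z in (("teal",(289,137),.11),("med",(396,143),.15),("white",(391,267),.07),("tape",(251,269),.025)):
    print(n,f(atz(t,u,v,z)))
E
```

```text
top handle 174 [474.7 406.1  47.5] [474.9 407.   47.5]
((471.7900085449219, 400.6600036621094), (40.182071685791016, 81.45870208740234), 81.8538818359375)
side handle 390 [474.5 409.4  47. ] [474.6 410.2  47.5]
((473.9753723144531, 414.34356689453125), (38.373905181884766, 84.05815124511719), 68.69559478759766)
handle top ends [array([433. , 412.6,  48. ]), array([500.4, 397.4,  48. ])]
side handle ends [array([439.9, 424.3,  48. ]), array([498.6, 400. ,  48. ])]
tray back corners top [array([519.8, 436.7,  46. ]), array([493.2, 342.7,  46. ])]
tray front corners top [array([632.6, 406. ,  18. ]), array([609.3, 322.6,  18. ])]
tray back corners side [array([521.7, 441.3,  46. ]), array([500.6, 358.3,  46. ])] front [array([633.2, 408.4,  18. ]), array([609. , 325.2,  18. ])]
hop top [array([639.1,  42.6, 150. ]), array([ 674.8, -100.4,  150. ]), array([ 515.6, -140.1,  150. ]), array([478.9,   2.5, 150. ])] [577.1  -48.85 150.  ]
hop side [array([677.9, -91.9, 150. ]), array([ 520. , -132.1,  150. ]), array([479.5,   5.9, 150. ]), array([643.1,  45. , 150. ])] [580.125 -43.275 150.  
[... 460 characters left out ...]
0244140625, -353.37677001953125), (28.116943359375, 25.92724609375), 88.73198699951172)
boss side 55 [ 472.6 -353.8  114.3]
((473.30487060546875, -354.5921630859375), (26.259798049926758, 31.390779495239258), 3.5624523162841797)
arm top 134
((523.7958374023438, -355.745361328125), (28.44154167175293, 132.08157348632812), 88.0985336303711)
arm side 153
((523.700927734375, -354.06341552734375), (29.31097984313965, 131.45428466796875), 88.77613067626953)
block [array([ 504. , -291.6,   60. ]), array([ 528.7, -398.6,   60. ]), array([ 436.2, -413.3,   60. ]), array([ 421.8, -312.5,   60. ])]
teal [777.8  99.1 110. ]
med [ 746.5 -231.7  150. ]
white [ 374.4 -220.    70. ]
tape [367.7 216.6  25. ]
```

```bash
cat >> h.py <<'E'
from scipy.spatial.transform import Rotation as Ro
def down(yaw, pitch=0., flip=True):
    """object frame yaw (deg), pitch front-down (deg). tool y along object y (-/+). flip: x_t = -obj x"""
    O=Ro.from_euler("z",yaw,degrees=True)*Ro.from_euler("y",pitch,degrees=True)
    T=Ro.from_matrix(np.array([[-1,0,0],[0,1,0],[0,0,-1]]).T if flip else np.array([[1,0,0],[0,-1,0],[0,0,-1]]).T)
    return O,(O*T)
GR=np.array([0,0,.003])
def tcp_for(O,T,gp):   # gp world grasp point; grasp point 3mm ahead
    return gp-T.apply(GR)
def tray_pose(yaw,pitch,lip=None,grip=None):
    O,T=down(yaw,pitch)
    g=np.array(grip) if grip is not None else np.array(lip)-O.apply([.155,0,-.037])
    return tcp_for(O,T,g),T.as_quat()
HOP=np.array([.578,-.046,.150]); HYAW=14.
def hop(x,y,z): return HOP+Ro.from_euler("z",HYAW,degrees=True).apply([x,y,z])
E
python3 - <<'E'
from h import *
from cell import r
def show(n,p,q):
    j=r.inverse_kinematics(p,q); print(n,p.round(3),None if j is None else np.round(j,2))
for flip in (True,False):
    O,T=down(-16,0,flip); show("tray",np.array([.472,.408,.04]),T.as_quat())
show("lift",*tray_pose(-16,-8,grip=[.472,.408,.25]))
for yaw in (-16,0,14):
  for p in (-8,20,40,54):
    show((yaw,p),*tray_pose(yaw,p,lip=hop(-.035,0,-.012 if p>30 else .03)))
for flip in (True,False):
  for yaw in (0,90):
    O,T=down(yaw,0,flip); show(("crank",flip,yaw),np.array([.473,-.355,.105]),T.as_quat())
    O,T=down(yaw-15,0,flip); show(("hub",flip,yaw),np.array([.54,.106,.2]),T.as_quat())
E
```

```text
tray [0.472 0.408 0.04 ] [ 0.64  0.75  1.58 -0.    0.81 -0.65]
tray [0.472 0.408 0.04 ] [ 0.64  0.75  1.58 -0.    0.81  2.49]
lift [0.472 0.408 0.253] [ 0.68  0.45  1.5  -0.13  1.11 -0.56]
(-16, -8) [ 0.391 -0.011  0.198] [-0.13  0.08  2.17 -0.03  0.76 -1.41]
(-16, 20) [ 0.417 -0.018  0.271] [-0.18  0.25  1.78  0.04  1.46 -1.48]
(-16, 40) [ 0.455 -0.029  0.268] [-0.19  0.5   1.53  0.06  1.8  -1.49]
(-16, 54) [ 0.488 -0.038  0.287] [-0.2   0.66  1.33  0.07  2.09 -1.49]
(0, -8) [ 0.385 -0.054  0.198] [-0.29  0.08  2.17  0.06  0.76 -1.89]
(0, 20) [ 0.412 -0.054  0.271] [-0.2   0.25  1.78 -0.07  1.45 -1.75]
(0, 40) [ 0.451 -0.054  0.268] [-0.17  0.5   1.53 -0.11  1.8  -1.72]
(0, 54) [ 0.485 -0.054  0.287] [-0.15  0.66  1.33 -0.14  2.09 -1.73]
(14, -8) [ 0.39  -0.093  0.198] [-0.4   0.11  2.14  0.12  0.79 -2.3 ]
(14, 20) [ 0.416 -0.086  0.271] [-0.23  0.26  1.77 -0.16  1.43 -1.99]
(14, 40) [ 0.454 -0.077  0.268] [-0.14  0.5   1.54 -0.25  1.76 -1.92]
(14, 54) [ 0.487 -0.069  0.287] [-0.1   0.65  1.35 -0.31  2.04 -1.92]
('crank', True, 0) [ 0.473 -0.355  0.105] [-0.72  0.61  1.65 -0.    0.88 -2.29]
('hub', True, 0) [0.54  0.106 0.2  ] [ 0.11  0.41  1.7  -0.    1.02 -1.2 ]
('crank', True, 90) [ 0.473 -0.355  0.105] [-0.72  0.61  1.65 -0.    0.88  2.42]
('hub', True, 90) [0.54  0.106 0.2  ] [ 0.11  0.41  1.7  -0.    1.02 -2.77]
('crank', False, 0) [ 0.473 -0.355  0.105] [-0.72  0.61  1.65 -0.    0.88  0.85]
('hub', False, 0) [0.54  0.106 0.2  ] [ 0.11  0.41  1.7  -0.    1.02  1.94]
('crank', False, 90) [ 0.473 -0.355  0.105] [-0.72  0.61  1.65 -0.    0.88 -0.72]
('hub', False, 90) [0.54  0.106 0.2  ] [ 0.11  0.41  1.7  -0.    1.02  0.37]
```

```bash
python3 - <<'E'
from h import *
from cell import r,optics
p,q=tray_pose(-16,0,grip=[.472,.408,.25])
r.move_to(p,q)
P=r.current_tool_pos();Q=r.current_ee_rot()
im=optics.get_image("wrist"); print(r.current_t(),P,r.current_contact_force())
cv2.imwrite("pics/w1.png",im["pixels"][:,:,::-1]); np.savez("w1.npz",P=P,Q=Q,**{k:np.array(v) for k,v in im.items()})
E
```

```text
3.4333 [0.47242867 0.40747591 0.25301044] [ 0.44293201 -0.63679263 -0.07081905]
```

View pics/w1.png

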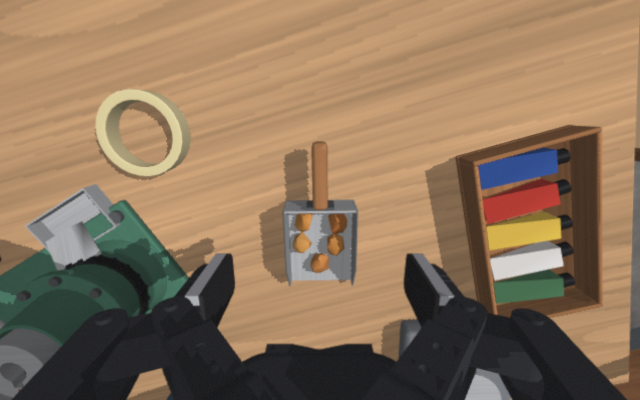

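```bash
cat >> h.py <<'E'
def wT(d):
    W=np.eye(4);W[:3,:3]=Ro.from_quat(d["Q"]).as_matrix();W[:3,3]=d["P"]; return W@d["mount"]
E
python3 - <<'E'
from h import *
d=load("w1");T=wT(d);f=lambda p:(np.array(p)*1000).round(1)
a=atz(d,320,142.5,.048,T);b=atz(d,320,201,.048,T)
print("handle",f(a),f(b)); ax=(b-a)[:2]; print(np.degrees(np.arctan2(ax[1],ax[0])),np.linalg.norm(ax))
print("mid",f(a+(b-a)/np.linalg.norm(b-a)*.045))
l,rr=atz(d,290,284,.018,T),atz(d,354,284,.018,T); print(f(l),f(rr),f((l+rr)/2)); v=(l-rr); print(np.degrees(np.arctan2(v[1],v[0]))-90)
l,rr=atz(d,285,203,.046,T),atz(d,357,203,.046,T); print(f(l),f(rr),f((l+rr)/2)); v=(l-rr); print(np.degrees(np.arctan2(v[1],v[0]))-90)
E
```

```text
handle [430.9 419.2  48. ] [495.7 400.6  48. ]
-16.06168148103184 0.0674503988094817
mid [474.1 406.8  48. ]
[609.7 324.1  18. ] [634.6 410.2  18. ] [622.2 367.2  18. ]
-196.10097782740377
[487.2 360.   46. ] [510.8 441.7  46. ] [499.  400.9  46. ]
-196.11652536389155
```

```bash
python3 - <<'E'
from h import *
from cell import r,optics
O,T=down(-16); p=tcp_for(O,T,np.array([.473,.4075,.036]))
r.move_linear(p,vel=.25)
r.set_gripper(0.0,90); print(r.current_t(),r.current_opening(),r.current_contact_force())
p2,q2=tray_pose(-16,-8,grip=[.473,.4075,.10])
r.move_linear(p2,q2,vel=.1)
print(r.current_t(),r.current_opening(),r.current_contact_force(),r.current_torque())
im=optics.get_image("side"); cv2.imwrite("pics/s1.png",im["pixels"][:,:,::-1])
crop("s1",150,200,200,150,4,"s1c")
E
```

```text
5.075 0.19106932656466669 [-0.5014248   0.28577269  4.83717773]
5.8667 0.19346620624965746 [-0.25294536 -0.8406951  -3.65008784] [0.05703678 0.33700787 0.00045343]
```

View pics/s1c.png

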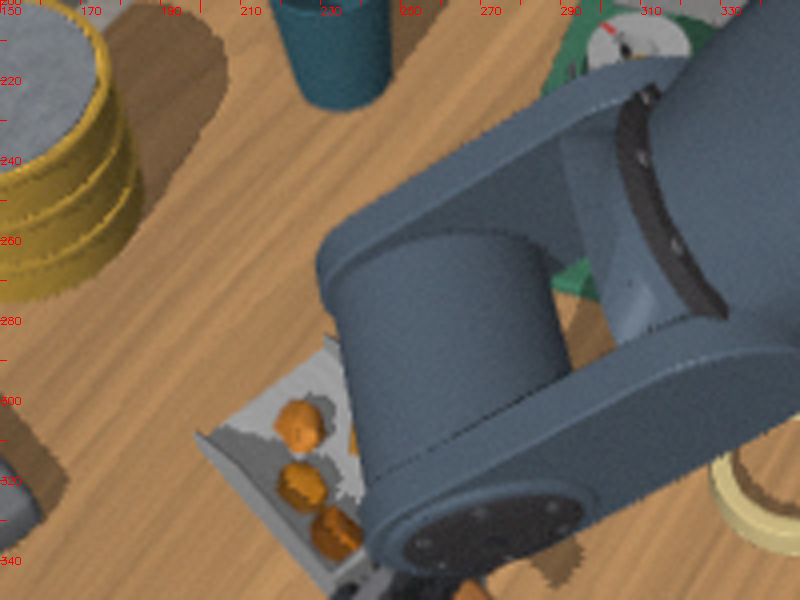

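```bash
python3 - <<'E'
from h import *
from cell import r,optics
p,q=tray_pose(-16,-8,grip=[.473,.4075,.29]); r.move_linear(p,q,vel=.25)
p,q=tray_pose(14,-8,lip=hop(-.04,0,.08)); r.move_linear(p,q,vel=.2)
print(r.current_t(),r.current_opening(),r.current_contact_force(),r.current_torque())
for pit,z in ((8,.05),(24,.02)):
    p,q=tray_pose(14,pit,lip=hop(-.04,0,z)); r.move_linear(p,q,vel=.1)
print(r.current_t())
for n in ("side","top"):
    im=optics.get_image(n); cv2.imwrite(f"pics/{n}2.png",im["pixels"][:,:,::-1])
E
```

```text
9.5333 0.1958253181110986 [-0.4140627   0.37621944 -2.90536146] [-0.08259607  0.29822172 -0.05449055]
10.4
```

View pics/side2.png

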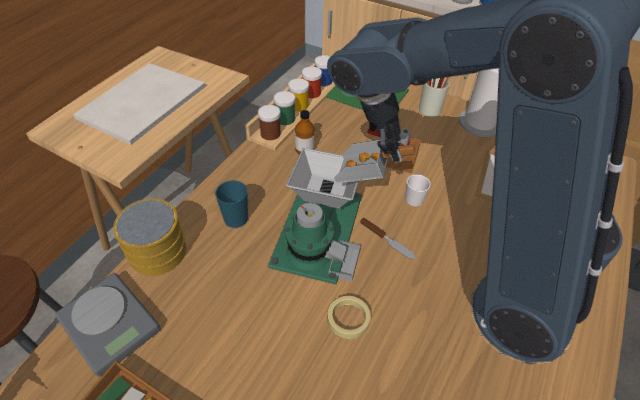

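View pics/top2.png

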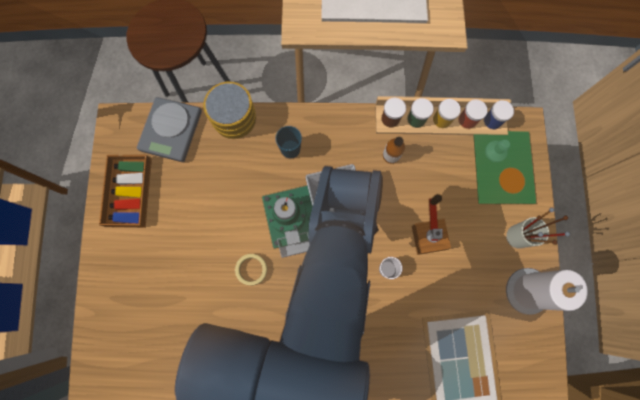

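The side view shows the tray at (362,165), its lip over the hopper and the lumps still in the pan. I'll tip it on.

```bash
python3 - <<'E'
from h import *
from cell import r,optics
for pit,z in ((34,.0),(44,-.012),(54,-.012)):
    p,q=tray_pose(14,pit,lip=hop(-.04,0,z)); r.move_linear(p,q,vel=.08)
print(r.current_t())
r.sleep(.6)
im=optics.get_image("side"); cv2.imwrite(f"pics/side3.png",im["pixels"][:,:,::-1])
crop("side3",270,110,150,120,5,"side3c")
print(r.current_t(),r.current_contact_force(),r.current_torque(),r.current_opening())
E
```

```text
11.825
12.475 [ 1.07635126  0.31169878 -2.16137677] [ 0.19460821 -0.5278993   0.03721832] 0.19776582356340028
```

View pics/side3c.png

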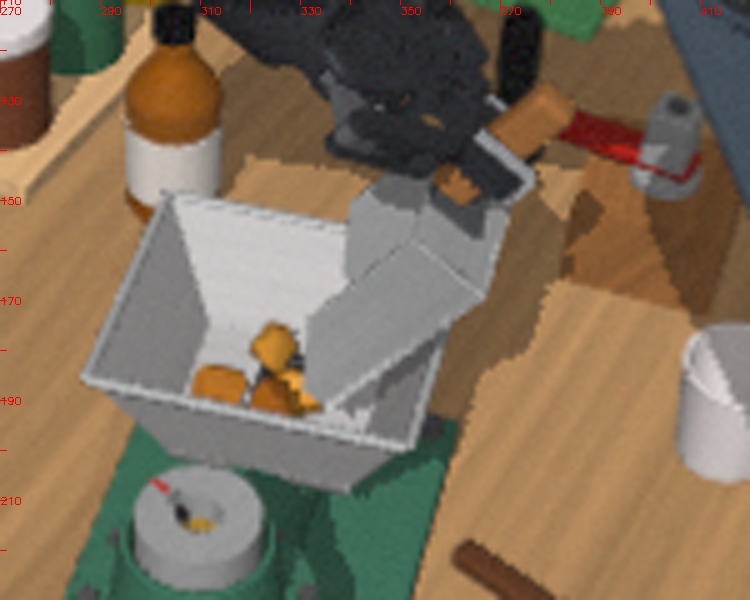

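Four lumps are in the hopper and one still seems stuck at the pan's back, near (361,147). The 2.16 N reading also fits the tray plus one lump. I'll tilt further and give it a small jolt.

```bash
python3 - <<'E'
from h import *
from cell import r,optics
p0,q0=tray_pose(14,66,lip=hop(-.035,0,.002)); 
r.move_linear(p0,q0,vel=.1)
for k in range(3):
    p,q=tray_pose(14,66,lip=hop(-.035,0.008*(1 if k%2 else -1),.012)); r.move_linear(p,q,vel=.2)
r.move_linear(p0,q0,vel=.2); r.sleep(.3)
im=optics.get_image("side"); cv2.imwrite(f"pics/side4.png",im["pixels"][:,:,::-1])
crop("side4",270,110,150,120,5,"side4c")
print(r.current_t(),r.current_contact_force(),r.current_torque(),r.current_opening())
E
```

```text
14.4167 [-0.33275646  0.10147217 -1.63751888] [ 0.17999097 -0.67247673  0.01286913] 0.1969886286628773
```

View pics/side4c.png

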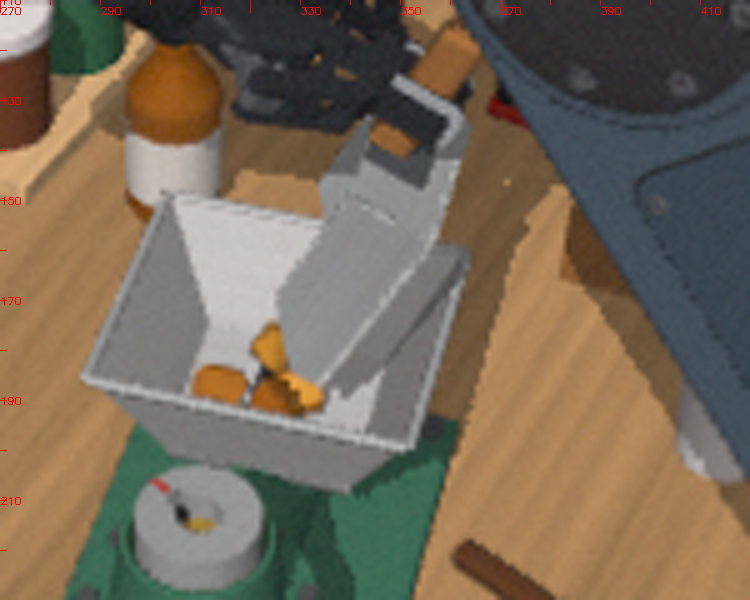

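The orange patch at (347,137) lines up with the handle, seen past the finger, so it isn't a lump. I'll lift away and count the lumps in the hopper.

```bash
python3 - <<'E'
from h import *
from cell import r,optics
p,q=tray_pose(14,60,lip=hop(-.045,0,.05)); r.move_linear(p,q,vel=.2)
p,q=tray_pose(14,10,lip=hop(-.08,0.1,.09)); r.move_linear(p,q,vel=.25)
p,q=tray_pose(-16,0,grip=[.473,.4075,.25]); r.move_linear(p,q,vel=.3)
print(r.current_t(),r.current_contact_force(),r.current_torque(),r.current_opening())
for n in ("side","top"):
    im=optics.get_image(n); cv2.imwrite(f"pics/{n}5.png",im["pixels"][:,:,::-1])
crop("side5",180,130,200,150,4,"side5c"); crop("top5",170,160,200,110,4,"top5c")
E
```

```text
17.4583 [-0.48934815 -1.16826286 -2.08917898] [0.07905819 0.09946346 0.00143419] 0.1965506548054798
```

View pics/side5c.png

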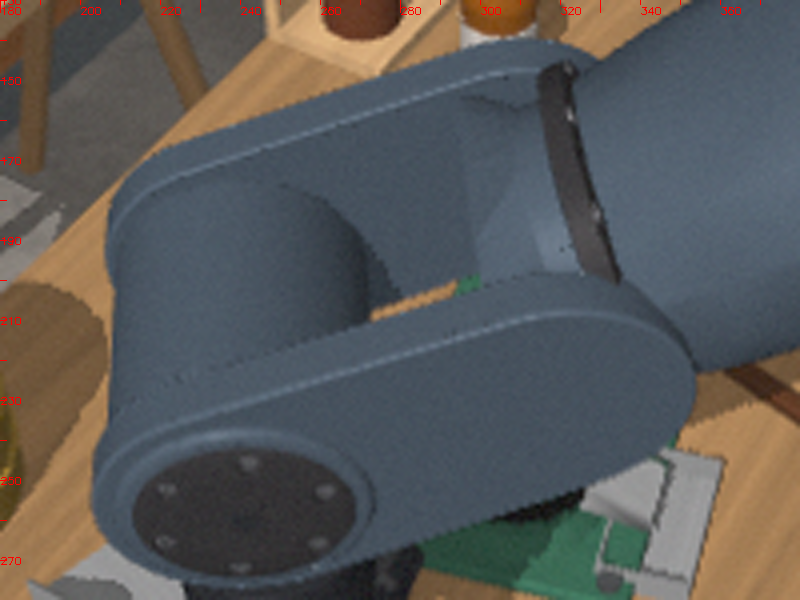

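View pics/top5c.png

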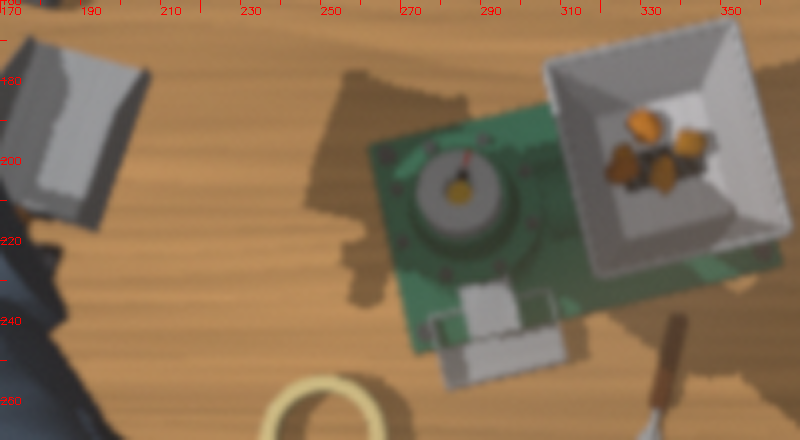

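```bash
python3 - <<'E'
from h import *
from cell import r,optics
P=r.current_tool_pos();Q=r.current_ee_rot()
im=optics.get_image("wrist"); cv2.imwrite(f"pics/w5.png",im["pixels"][:,:,::-1])
crop("top5",150,160,70,80,8,"top5d")
print(r.current_contact_force(),r.current_torque())
E
```

```text
[ 0.28492626  0.93777732 -2.23310693] [ 0.08713446  0.16914053 -0.03068448]
```

View pics/w5.png

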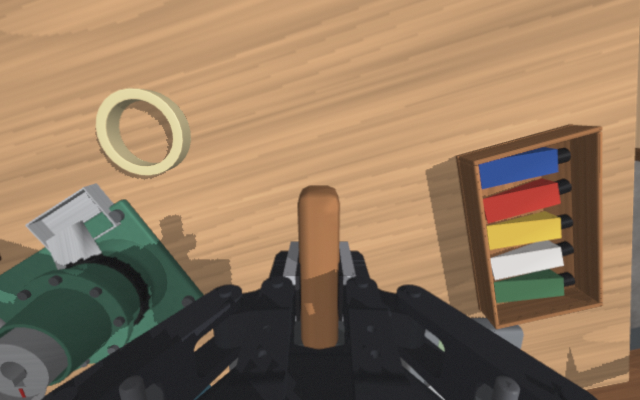

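View pics/top5d.png

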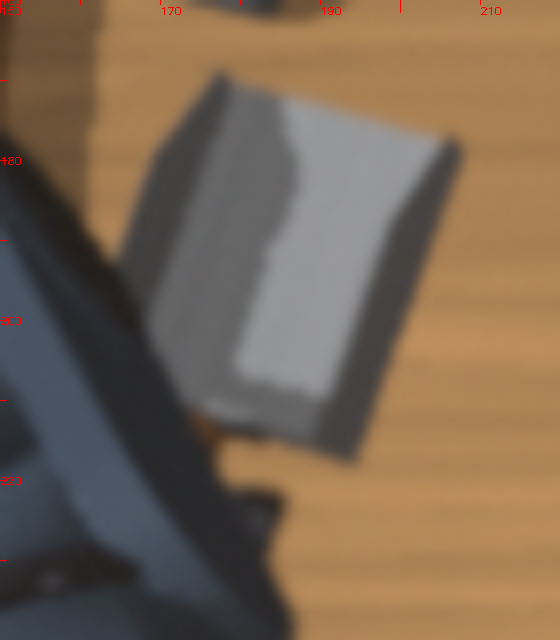

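```bash
python3 - <<'E'
from h import *
from cell import r,optics
p,q=tray_pose(-75,0,grip=[.473,.4075,.25]); r.move_to(p,q)
r.sleep(.2);print(r.current_t(),r.current_contact_force(),r.current_torque())
for n in ("side","top"):
    im=optics.get_image(n); cv2.imwrite(f"pics/{n}6.png",im["pixels"][:,:,::-1])
crop("top6",300,160,75,75,8,"top6c")
E
```

```text
18.775 [-0.33970586  0.35405866 -1.96922817] [ 0.1151385   0.05898216 -0.03992741]
```

View pics/top6.png

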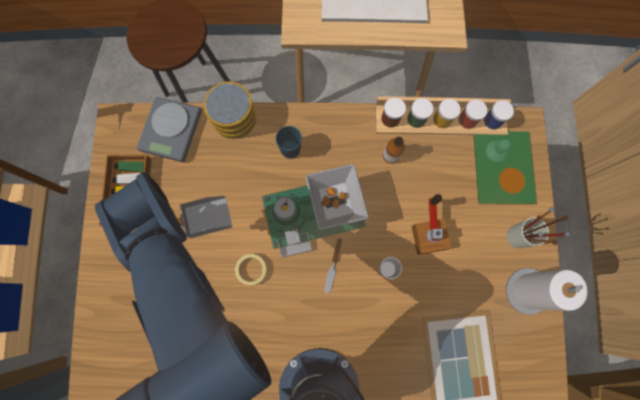

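View pics/top6c.png

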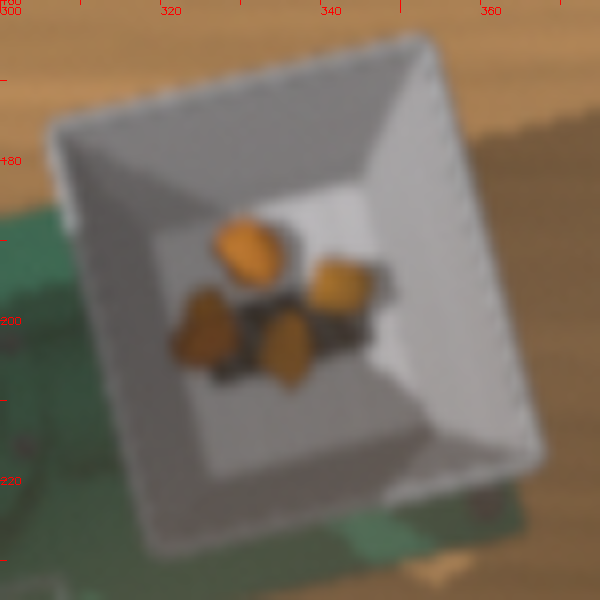

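View pics/side6.png

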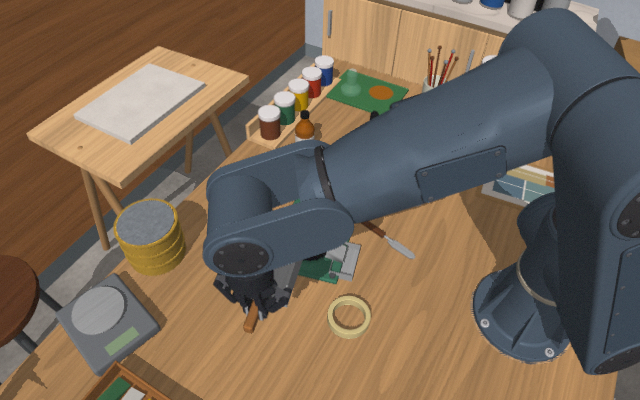

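```bash
python3 -c "
from h import *
crop('top6',160,180,90,70,8,'top6d')"
```

```text
(no output)
```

View pics/top6d.png

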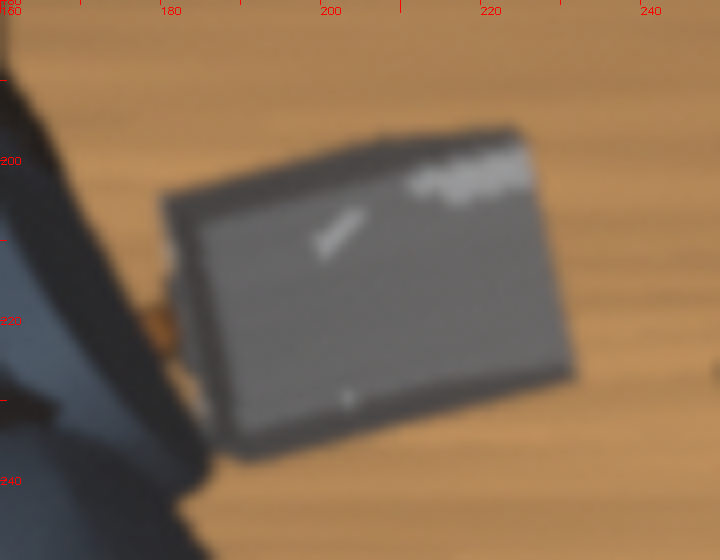

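```bash
python3 -c "
from h import *
crop('side2',330,120,100,80,7,'side2c')
crop('side6',140,180,260,200,3,'side6c')
import cv2
im=cv2.imread('pics/top6.png').astype(int)
b,g,r=im[...,0],im[...,1],im[...,2]
m=((r-b>70)&(r>100)&(r-g>35)).astype('uint8')
n,l,s,c=cv2.connectedComponentsWithStats(m)
for k in range(1,n):
  if s[k][4]>8: print(s[k],c[k])
"
```

```text
[ 282    0  184   48 5790] [373.41105354  27.12417962]
[378  97  12   3  32] [382.90625  97.90625]
[400  97  19   3  41] [408.73170732  98.12195122]
[427  98  19   3  47] [436.          98.87234043]
[453  98  19   3  43] [461.34883721  99.06976744]
[480  99  18   3  39] [488.43589744 100.02564103]
[   69   103    87   297 12937] [107.08896962 283.78642653]
[191 103  13   4  37] [198.18918919 104.08108108]
[  161   103   407   297 52079] [368.75306746 241.8317556 ]
[ 99 104  19   4  50] [105.7  105.16]
[500 168  24  25 475] [511.43368421 180.09894737]
[121 172   9   1   9] [125. 172.]
[  8 184  16  18 211] [ 15.95260664 192.91469194]
[116 185   8   5  20] [119.45 186.65]
[327 188   8   8  45] [330.62222222 190.97777778]
[339 193   6   5  27] [341.59259259 195.18518519]
[550 234   7   3  12] [553.         234.91666667]
[  0 245  16  32 447] [  6.63758389 260.15436242]
[246 259  16  21 244] [253.75409836 268.85655738]
[564 284  10  13  40] [567.575 289.925]
[  0 333   6  27 130] [  2.03076923 344.48461538]
[481 376   8  19 101] [484.61386139 385.11881188]
[474 378   7  18 100] [476.89 386.45]
[401 390  31  10 155] [418.10322581 396.39354839]
```

View pics/side2c.png

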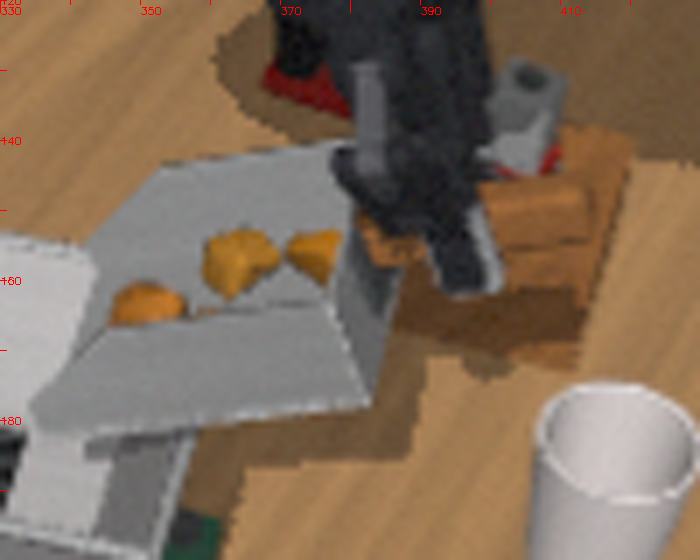

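View pics/side6c.png

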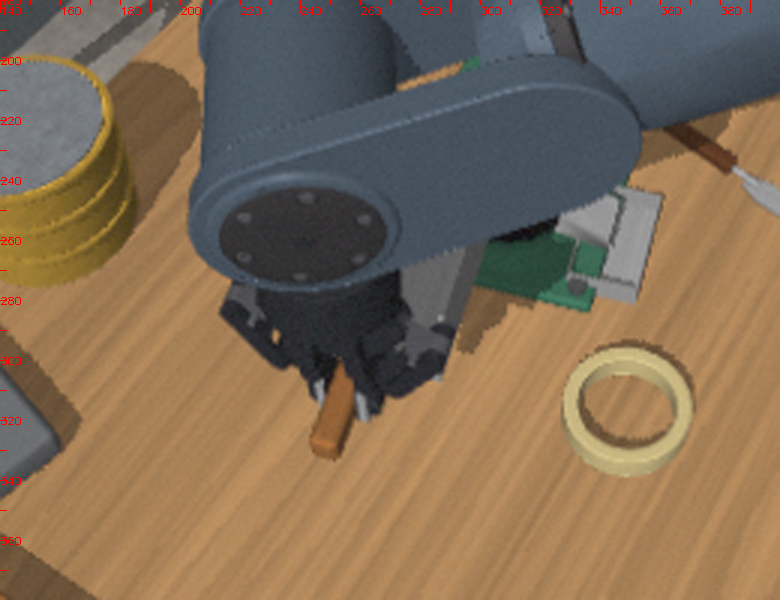

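```bash
python3 - <<'E'
from h import *
from cell import r,optics
im=optics.get_image("top"); np.savez("top7.npz",**{k:np.array(v) for k,v in im.items()})
X=cloud(im,315,352,182,222)
np.set_printoptions(linewidth=250)
print((X[::2,::2,2]*1000).round(0).astype(int))
E
```

```text
[[ 114  115  116  107  112  105  106  104  110  100   95   96   96   98   93   93  104  111  123]
 [ 103  104  101  100   95  101   95   98   91   90   84   91   91   94   92   95  104  113  120]
 [ 104   95   97   96   94   88   92   88   85   83   93   86   85   89   93   96   97  112  120]
 [ 109   93   86   79   80   80  100  102  106  101   92   91   89   92   86   86   99  108  119]
 [ 113   98   81   83   89   85  101  102  105  106   88   89   91   88   89   89   96  100 1388]
 [ 116  101   81   82   83   83   95  104  105  102   98   89  111  111  116   91   90  101  109]
 [ 121  103   87   81   84   85   85   94   98   98   90   88  107  111  115  108   93  101  113]
 [ 126  112   90   81   98  109  102   88   88   87   89   87  104  108  113  114   91   99  106]
 [ 131  108   95   81  107  103  106   84   84   88   89   89   85   97   99   93   94   95  105]
 [ 133  113   99   78  128  135  133   85   88   96  111  111   91   91   90   92   88   91  101]
 [ 134  118  103  117  127  135  130  128   85  103  109  108   91   92   90   91   91   84  103]
 [ 146  124  107   86 
[... 160 characters left out ...]
85   92   98]
 [ 152  133  113   99   84   84   85   82   87   84   88   87   90   87   91   87   96   91   93]
 [ 153  139  121  105   86   81   81   86   87   88   87   82 1388   91   88   87   94   91   88]
 [ 145  144  125  110   88   81   80   84   82   82   90   89   85   87   89   88   88   92   94]
 [ 153  144  131  115   97   79   82 1388   85   82   86   81   90   88   89   90   90  102  105]
 [ 149  145  133  114  100   80   81   82   87   82   87   85   88   99  105  109  112  120  119]
 [  16  152  141  120  104   89   84   80   85   94  101  107  114  115  125  126  128  135  140]
 [  12  153  145  127  109   90   96  104  112  118  126  127  131  137  139  140  147  153  156]]
```

The (324,201) blob is 127–135 mm high, against about 105 mm for a lump lying on the floor. So it is two lumps stacked, and all five are in the hopper. The pan is empty, so I'll set the tray down.

```bash
python3 - <<'E'
from h import *
from cell import r,optics
O,T=down(-16); g=np.array([.473,.4075,.036])
r.move_to(tcp_for(O,T,g+[0,0,.06]),T.as_quat())
r.move_linear(tcp_for(O,T,g+[0,0,.004]),vel=.12); f0=r.current_contact_force()
for dz in (.002,.001,0,-.001):
    r.move_linear(tcp_for(O,T,g+[0,0,dz]),vel=.03); f=r.current_contact_force(); print(dz,f.round(2) if hasattr(f,'round') else f)
    if f[2]>4: break
r.set_gripper(0.5)
r.move_linear(tcp_for(O,T,g+[0,0,.14]),vel=.25)
print(r.current_t())
P=r.current_tool_pos();Q=r.current_ee_rot()
# go to look at hub: tool (jaw across) above hub, camera viewing
E
```

```text
0.002 [ 0.12  0.06 -2.17]
0.001 [-0.77  0.69 -2.05]
0 [-1.66 -0.69  3.98]
-0.001 [-7.16 -3.38 14.68]
22.5917
```

```bash
python3 - <<'E'
from h import *
from cell import r,optics
r.set_gripper(1.0)
im=optics.get_image("side"); cv2.imwrite("pics/side8.png",im["pixels"][:,:,::-1]); np.savez("side8.npz",**{k:np.array(v) for k,v in im.items()})
def shot(n):
    r.sleep(.1);P=r.current_tool_pos();Q=r.current_ee_rot()
    im=optics.get_image("wrist"); cv2.imwrite(f"pics/{n}.png",im["pixels"][:,:,::-1]); np.savez(f"{n}.npz",P=P,Q=Q,**{k:np.array(v) for k,v in im.items()})
O,T=down(-12,0,False)
r.move_to(np.array([.54,.106,.28]),T.as_quat()); shot("whub")
O,T=down(0,0,False)
r.move_to(np.array([.474,-.355,.24]),T.as_quat()); shot("wcr")
print(r.current_t(),r.current_q())
crop("whub",220,100,200,150,4,"whubc");crop("wcr",220,100,200,150,4,"wcrc")
E
```

```text
27.325 [-7.20051262e-01  4.40153908e-01  1.55286164e+00  6.46002607e-05
  1.14840842e+00  8.49669293e-01]
```

View pics/whub.png

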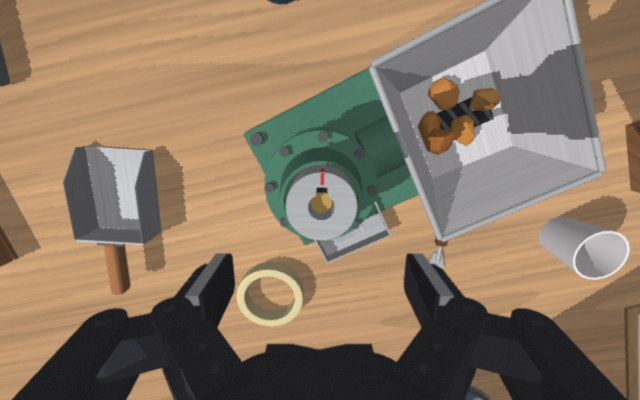

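View pics/wcr.png

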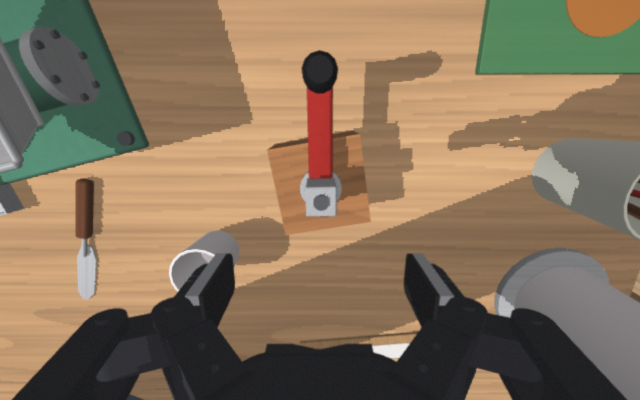

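View pics/whubc.png

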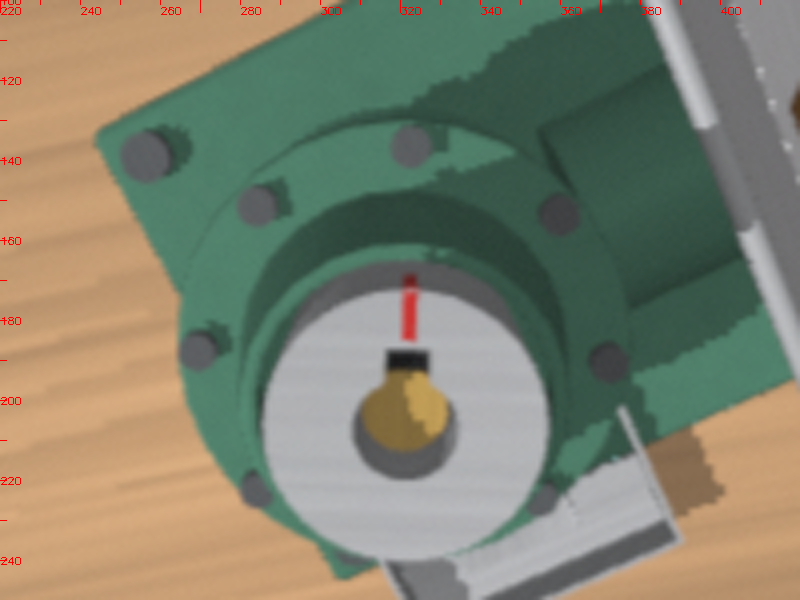

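View pics/wcrc.png

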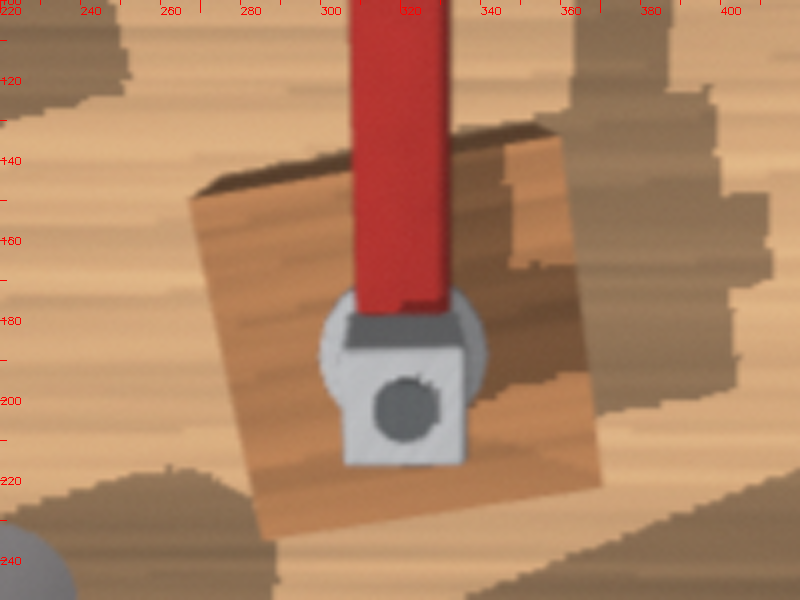

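View pics/side8.png

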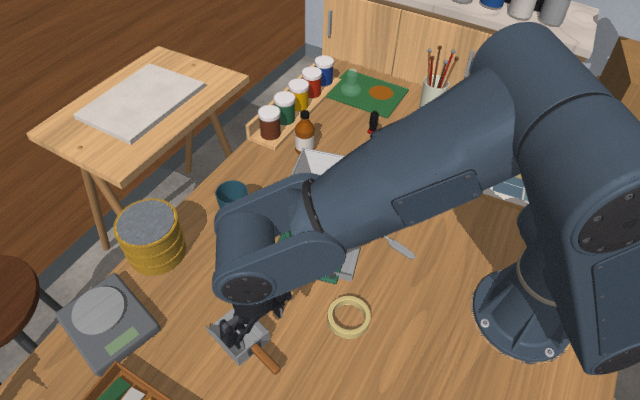

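The tray sits on the bench. whub now shows all five lumps in the hopper. The hub's bore centre is at (321.4,206.2) and the red line runs (322.1,185) to (322.5,172.5). The crank's boss top is centred at (321.1,201.6).

```bash
python3 - <<'E'
from h import *
f=lambda p:(np.array(p)*1000).round(1)
d=load("whub");T=wT(d)
c=atz(d,321.4,206.2,.168,T); print("hub",f(c))
for u,v in ((322.1,185),(322.5,172.5),(321.9,187.5)):
    p=atz(d,u,v,.168,T); print(f(p),np.degrees(np.arctan2(*(p-c)[[1,0]])),np.linalg.norm(p-c))
X=cloud(d,280,365,165,245,T);P=X[abs(X[...,2]-.168)<.004]; print(f(P.mean(0)),cv2.minEnclosingCircle((P[:,:2]*1000).astype(np.float32)))
d=load("wcr");T=wT(d)
c=atz(d,321.1,201.6,.114,T); print("boss",f(c))
a=[atz(d,220+u/4,100+v/4,.114,T) for u,v in ((345,348),(465,348),(465,465),(343,465))]; print(f(a))
# arm edges at z=.08
L=[atz(d,220+u/4,100+v/4,.08,T) for u,v in ((350,0),(356,310))];R=[atz(d,220+u/4,100+v/4,.08,T) for u,v in ((447,0),(447,310))]
for e in (L,R): v=e[0]-e[1]; print(f(e[0]),f(e[1]),np.degrees(np.arctan2(v[1],v[0])))
print("knob top",f(atz(d,320,71,.145,T)), "arm side(320.5,88)", f(atz(d,320,90,.08,T)))
E
```

```text
hub [538.2 103.2 168. ]
[556.1  98.8 168. ] -13.668498060489355 0.0183655668680487
[566.2  96.4 168. ] -13.6477649165777 0.028816373695448875
[554.   99.4 168. ] -13.326649325245144 0.016239846887722714
[538.8 103.8 168.6] ((538.1654052734375, 104.3990707397461), 30.520509719848633)
boss [ 472.9 -357.4  114. ]
[[ 486.2 -344.3  114. ]
 [ 486.2 -370.6  114. ]
 [ 459.  -371.1  114. ]
 [ 459.  -343.5  114. ]]
[ 559.3 -345.    80. ] [ 487.2 -345.7   80. ] 0.5061113715136291
[ 559.3 -367.1   80. ] [ 487.2 -368.1   80. ] 0.7568808477185333
knob top [ 575.7 -356.1  145. ] arm side(320.5,88) [ 567.8 -356.4   80. ]
```

```bash
cat >> h.py <<'E'
def shot(r,optics,n,cam="wrist"):
    P=r.current_tool_pos();Q=r.current_ee_rot()
    im=optics.get_image(cam); cv2.imwrite(f"pics/{n}.png",im["pixels"][:,:,::-1]); np.savez(f"{n}.npz",P=P,Q=Q,**{k:np.array(v) for k,v in im.items()})
E
python3 - <<'E'
from h import *
from cell import r,optics
O,T=down(.6,0,False); q=T.as_quat()
g=np.array([.4729,-.3565,.102])
r.move_linear(tcp_for(O,T,g+[0,0,.05]),q,vel=.25)
r.move_linear(tcp_for(O,T,g),vel=.1)
f0=np.array(r.current_contact_force())
r.set_gripper(0.0,120); r.sleep(.1)
print(r.current_t(),r.current_opening(),f0.round(2),np.array(r.current_contact_force()).round(2),np.array(r.current_torque()).round(2))
r.move_linear(tcp_for(O,T,g+[0,0,.02]),vel=.05)
r.move_linear(tcp_for(O,T,g+[0,0,.18]),vel=.25)
r.sleep(.1)
print(r.current_t(),r.current_opening(),np.array(r.current_contact_force()).round(2),np.array(r.current_torque()).round(2))
shot(r,optics,"wg"); shot(r,optics,"sg","side")
crop("wg",240,0,160,240,3,"wgc"); crop("sg",300,40,160,120,5,"sgc")
E
```

```text
29.1417 0.308284579113067 [-0.07 -0.24 -0.09] [-1.31  0.83  5.18] [ 0.07  0.28 -0.01]
30.5833 0.3046127235555012 [-0.13 -0.23 -3.01] [-0.01  0.04 -0.03]
```

View pics/wgc.png

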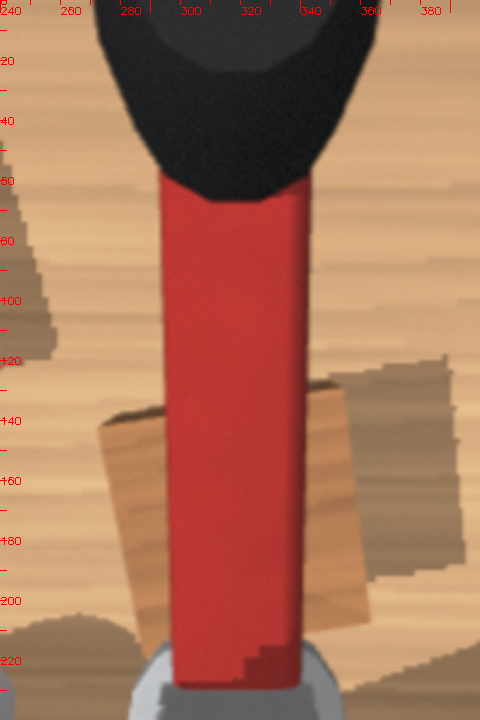

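View pics/sgc.png

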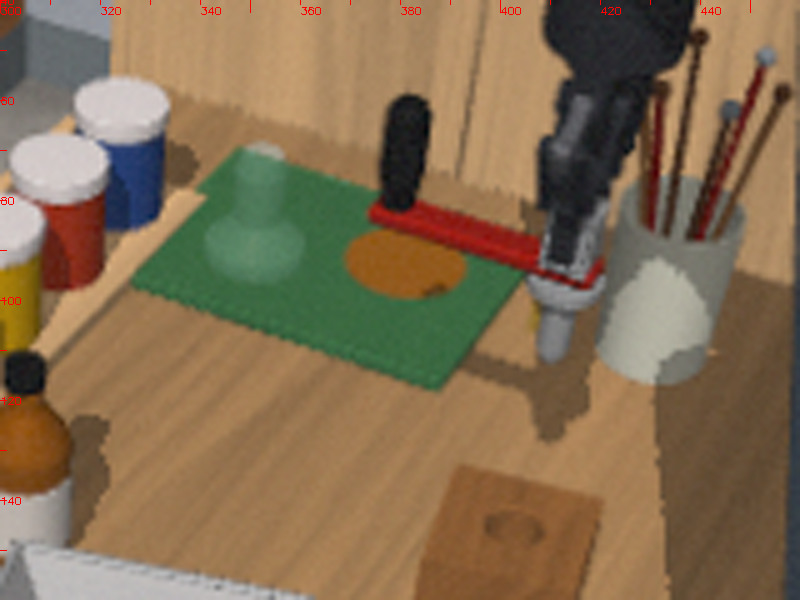

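```bash
python3 - <<'E'
from h import *
d=load("wg"); M=d["mount"]
im=cv2.imread("pics/wg.png").astype(int); hsv=cv2.cvtColor(im.astype(np.uint8),cv2.COLOR_BGR2HSV)
rows=[]
for v in range(75,222,8):
    h=hsv[v]; m=((h[:,0]<6)|(h[:,0]>174))&(h[:,1]>150)
    u=np.where(m[270:370])[0]+270
    a=atz(d,u.min()-.5,v,.025,M);b=atz(d,u.max()+.5,v,.025,M)
    V=h[u.min():u.max()+1,2]
    rows.append((a[0],a[1],b[1])); 
    if v%24==3: print(v,u.min(),u.max(),(a*1000).round(1),(b*1000).round(1),V[-8:])
rows=np.array(rows)
for k in (1,2): print(np.polyfit(rows[:,0],rows[:,k],1), np.degrees(np.polyfit(rows[:,0],rows[:,k],1)[0]))
print("shaft-axis y (mm)",1000*np.polyval(np.polyfit(rows[:,0],(rows[:,1]+rows[:,2])/2,1),0))
# end of the red arm near boss: front face of boss x=14
for v in (226,228,229.5): print(v,(atz(d,318,v,.025,M)*1000).round(1))
print(Ro.from_quat(d["Q"]).as_matrix().round(3))
X=cloud(d,300,336,80,220,M); Z=X[...,2]; print("arm tool z", np.median(Z), [np.median(Z[i:i+20]) for i in range(0,140,20)],[np.median(Z[:,i:i+6]) for i in range(0,36,6)])
E
```

```text
75 294 342 [ 90.9 -10.5  25. ] [90.9 12.1 25. ] [187 179 167 154 140 129 117 108]
99 295 341 [ 80.5 -10.4  25. ] [80.4 11.9 25. ] [183 182 172 160 148 136 124 112]
123 295 341 [ 69.5 -10.7  25. ] [69.5 12.1 25. ] [181 175 166 153 141 129 117 110]
147 296 341 [ 58.  -10.5  25. ] [58.  12.4 25. ] [181 174 162 149 136 124 112 106]
171 296 340 [ 45.9 -10.8  25. ] [45.9 12.1 25. ] [178 175 164 153 139 127 116 107]
195 297 340 [ 33.2 -10.6  25. ] [33.2 12.4 25. ] [180 173 162 150 137 124 111 110]
219 298 339 [ 19.9 -10.3  25. ] [19.8 12.1 25. ] [124 122 121 120 117 112 111 104]
[ 0.00052415 -0.01061459] 0.03003132987195496
[-0.00227558  0.01225343] -0.13038102639162194
shaft-axis y (mm) 0.8194227330689408
226 [15.8  0.6 25. ]
228 [14.7  0.6 25. ]
229.5 [13.8  0.6 25. ]
[[ 1.     0.01  -0.003]
 [ 0.01  -1.     0.002]
 [-0.003 -0.002 -1.   ]]
arm tool z 0.02500247501317067 [np.float64(0.025027442672894293), np.float64(0.025055333789722092), np.float64(0.025012013389299204), np.float64(0.02498243420575752), np.float64(0.025009440080863962), np.float64(0.024960927675504993), np.float64(0.024977511261497845)] [np.float64(0.02500421111757052), np.float64(0.024977765947559558), np.float64(0.025025550048632744), np.float64(0.02500591167923749), np.float64(0.025002491210020725), np.float64(0.024999102744172663)]
```

```bash
python3 - <<'E'
from h import *
from cell import r,optics
O,T=down(-13.65,0,False); q=T.as_quat()
h=np.array([.5386,.1043,0])
O0,T0=down(.6,0,False)
r.move_linear(tcp_for(O,T,h+[0,0,.30]),q,vel=.3)
r.move_linear(tcp_for(O,T,h+[0,0,.264]),vel=.15)
r.sleep(.1); f0=np.array(r.current_contact_force()); t0=np.array(r.current_torque()); print(r.current_t(),f0.round(2),t0.round(2))
shot(r,optics,"sh","side"); crop("sh",240,120,140,120,5,"shc")
for z in np.arange(.260,.2455,-.002):
    r.move_linear(tcp_for(O,T,h+[0,0,z]),vel=.03)
    f=np.array(r.current_contact_force())-f0; t=np.array(r.current_torque())-t0
    print(round(z,4),f.round(2),t.round(2))
    if np.linalg.norm(f)>8: break
print(r.current_t())
E
```

```text
32.875 [-0.04 -0.34 -1.94] [0.01 0.04 0.01]
0.26 [-0.52  0.93 -0.26] [-0.03  0.01 -0.01]
0.258 [ 0.23  0.9  -0.19] [-0.03 -0.05 -0.04]
0.256 [-0.    1.15 -1.27] [-0.01 -0.03  0.  ]
0.254 [-0.45  0.49 -0.5 ] [-0.    0.02 -0.03]
0.252 [-0.21  0.62  0.13] [ 0.01 -0.04  0.  ]
0.25 [-0.08 -0.02 -0.69] [ 0.06  0.05 -0.01]
0.248 [-0.52  0.31 -0.98] [-0.01 -0.   -0.02]
0.246 [-0.64  0.58 -0.01] [ 0.   -0.01  0.  ]
34.9583
```

View pics/shc.png

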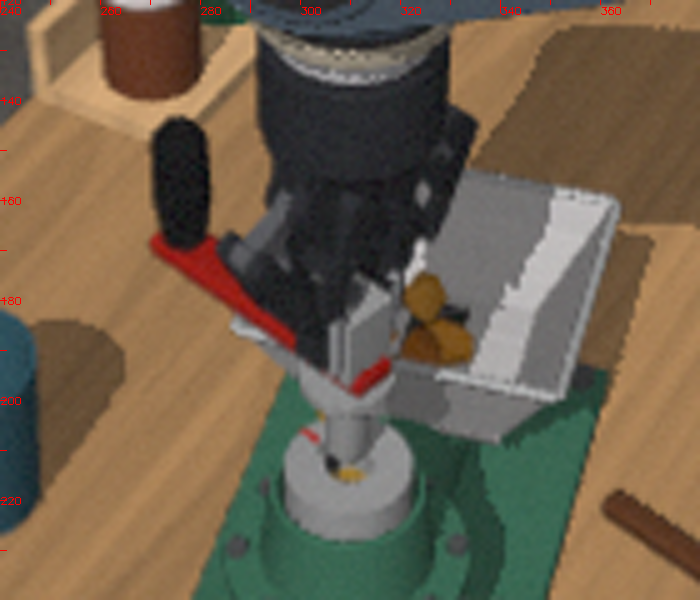

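The shaft is in the bore with no side force. I'll go on down through the keyway, guarding the force.

```bash
python3 - <<'E'
from h import *
from cell import r,optics
O,T=down(-13.65,0,False)
h=np.array([.5386,.1043,0])
f0=np.array([-.3,.2,-2.5])
z=.246
while z>.2135:
    z-=.0015
    r.move_linear(tcp_for(O,T,h+[0,0,z]),vel=.03)
    f=np.array(r.current_contact_force())-f0; t=np.array(r.current_torque())
    print(round(z,4),f.round(1),t.round(2),round(r.current_tool_pos()[2]-.003,4))
    exp=5+9*(.244-z)/.034 if z<.244 else 0
    if f[2]>exp+7 or np.hypot(f[0],f[1])>10: print("stop",exp);break
print(r.current_t(),r.current_opening())
E
```

```text
0.2445 [0.3 0.  1.7] [-0.1   0.04 -0.05] 0.2445
0.243 [-0.4 -1.   5.2] [-0.09  0.29 -0.07] 0.2433
0.2415 [-0.1 -0.6  5. ] [-0.03  0.21 -0.02] 0.2416
0.24 [-0.2 -0.4  5.7] [0.07 0.16 0.05] 0.24
0.2385 [-0.2 -0.8  6.4] [-0.15  0.17 -0.11] 0.2385
0.237 [ 0.3 -1.3  6.7] [0.08 0.08 0.02] 0.237
0.2355 [ 0.5 -0.7  7.8] [-0.06  0.11  0.07] 0.2355
0.234 [0.1 0.2 7.5] [-0.04  0.07 -0.11] 0.234
0.2325 [ 0.1 -0.5  7.5] [0.07 0.08 0.09] 0.2326
0.231 [0.1 0.4 7.9] [-0.09  0.07 -0.08] 0.2311
0.2295 [-0.1 -0.1  8. ] [0.05 0.15 0.03] 0.2297
0.228 [-0.3 -0.2  9.2] [-0.11  0.2   0.02] 0.2282
0.2265 [-0.8  0.6  9.2] [-0.07  0.19 -0.05] 0.2268
0.225 [-0.4  0.3  8.6] [-0.11  0.24  0.02] 0.2253
0.2235 [ 1.4 -1.   9.9] [-0.08  0.31 -0.11] 0.2239
0.222 [-0.4 -0.8 11.2] [-0.01  0.3   0.08] 0.2224
0.2205 [-0.4 -0.7 10.2] [-0.13  0.33 -0.06] 0.2209
0.219 [-1.2 -0.7 11. ] [-0.03  0.28  0.08] 0.2195
0.2175 [-0.4 -0.3 11.8] [-0.11  0.35 -0.08] 0.218
0.216 [-2.  -1.2 12.4] [0.01 0.33 0.08] 0.2165
0.2145 [-1.2 -1.1 12. ] [-0.19  0.45 -0.06] 0.2151
0.213 [-1.  -0.8 12.6] [-0.03  0.4   0.07] 0.2136
40.4583 0.310419016592841
```

The key went straight into the keyway and only the spring resists. I'll press on until it is home.

```bash
python3 - <<'E'
from h import *
from cell import r,optics
O,T=down(-13.65,0,False)
h=np.array([.5386,.1043,0])
f0=np.array([-.3,.2,-2.5])
z=.213
while z>.203:
    z-=.0007
    r.move_linear(tcp_for(O,T,h+[0,0,z]),vel=.02); r.sleep(.1)
    f=np.array(r.current_contact_force())-f0; t=np.array(r.current_torque())
    print(round(z,4),f.round(1),t.round(2),round(r.current_tool_pos()[2]-.003,4))
    if f[2]>30 or np.hypot(f[0],f[1])>12: break
r.sleep(.5); print(r.current_t(),r.current_opening(),np.array(r.current_contact_force())-f0)
shot(r,optics,"wf"); shot(r,optics,"sf","side")
crop("wf",240,0,160,240,3,"wfc"); crop("sf",240,120,140,120,5,"sfc")
d=load("wf");X=cloud(d,303,334,90,215,d["mount"]); W=wT(d)
print("arm tool z",np.median(X[...,2]),[np.median(X[i:i+25,:,2]) for i in range(0,125,25)],"world z",np.median(cloud(d,303,334,90,215,W)[...,2]))
E
```

```text
0.2123 [-2.2 -1.8 12.7] [-0.04  0.48  0.06] 0.213
0.2116 [-1.5 -1.4 12.2] [-0.1   0.46 -0.04] 0.2123
0.2109 [-1.9  0.2 13.2] [-0.15  0.51 -0.07] 0.2116
0.2102 [-0.8 -0.8 12.2] [-0.21  0.48 -0.07] 0.2109
0.2095 [-2.6 -0.5 15.8] [-0.2   0.71 -0.14] 0.2106
0.2088 [-4.5 -0.8 21.7] [-0.22  1.13 -0.  ] 0.2105
0.2081 [-7.7 -0.5 29.1] [-0.32  1.67  0.01] 0.2105
0.2074 [-10.   -1.4  35.2] [-0.44  2.14 -0.09] 0.2104
43.7583 0.30456972609369753 [-10.76034578  -0.44541233  34.94220381]
arm tool z 0.02515995988683914 [np.float64(0.025328780504314474), np.float64(0.02523342669834), np.float64(0.02514976133238145), np.float64(0.025072028873942304), np.float64(0.025046221969803217)] world z 0.18842923671795792
```

View pics/sfc.png

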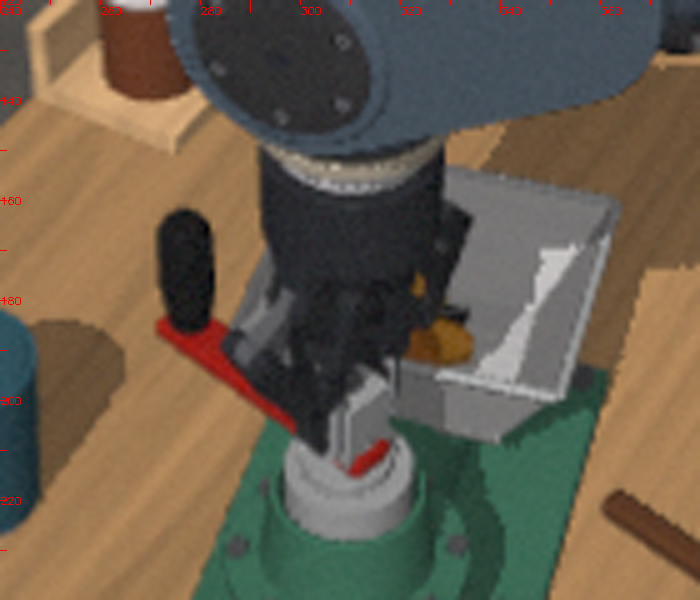

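View pics/wfc.png

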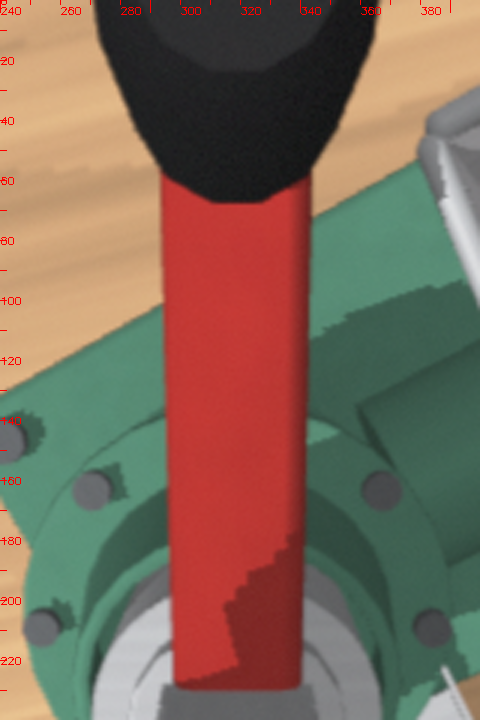

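```bash
python3 - <<'E'
from h import *
from cell import r
d=load("wf");W=wT(d)
print(Ro.from_quat(d["Q"]).as_matrix().round(4), Ro.from_quat(d["Q"]).as_euler("zyx",degrees=True), d["P"])
X=cloud(d,303,334,70,222,W).reshape(-1,3);X=X[abs(X[:,2]-.188)<.004]
A=np.c_[X[:,:2]-[.5386,.1043],np.ones(len(X))]; print(np.linalg.lstsq(A,X[:,2],rcond=None)[0])
# yaw from arm edges
print(np.array(r.current_contact_force()))
E
```

```text
[[ 9.718e-01 -2.358e-01  2.400e-03]
 [-2.358e-01 -9.718e-01  1.000e-04]
 [ 2.300e-03 -7.000e-04 -1.000e+00]] [ 1.36390816e+01  1.39776925e-01 -1.79993689e+02] [0.53905228 0.10439493 0.2134606 ]
[-0.00202635  0.0080756   0.18863604]
[-9.81097498 -0.7397929  32.3753817 ]
```

Fully seated against a hard stop, but there is about 10 N of side load. I'll ease that out sideways and re-check the height.

```bash
python3 - <<'E'
from h import *
from cell import r,optics
O,T=down(-13.65,0,False)
f0=np.array([-.3,.2,-2.5])
for dx,z in ((-.0006,.2076),(-.0012,.2078)):
    h=np.array([.5386+dx,.1043,0])
    r.move_linear(tcp_for(O,T,h+[0,0,z]),vel=.02); r.sleep(.15)
    print(dx,z,(np.array(r.current_contact_force())-f0).round(1),np.array(r.current_torque()).round(2),np.round(r.current_tool_pos(),4))
r.sleep(.5)
print(r.current_t(),r.current_opening(),(np.array(r.current_contact_force())-f0).round(1),np.round(r.current_tool_pos(),4))
shot(r,optics,"wf2"); shot(r,optics,"tf","top");shot(r,optics,"sf2","side")
d=load("wf2");X=cloud(d,303,334,70,222,d["mount"]).reshape(-1,3);X=X[abs(X[:,2]-.025)<.004]
A=np.c_[X[:,:2],np.ones(len(X))]; print(np.linalg.lstsq(A,X[:,2],rcond=None)[0])
E
```

```text
-0.0006 0.2076 [-6.1 -1.  30.6] [-0.4   1.46 -0.02] [0.5389 0.1044 0.2135]
-0.0012 0.2078 [-3.8 -0.4 27.4] [-0.41  0.9   0.02] [0.5387 0.1044 0.2135]
45.1583 0.30865901511843946 [-2.8 -1.6 28. ] [0.5387 0.1044 0.2135]
[0.00594045 0.00091197 0.02480713]
```

View pics/sf2.png

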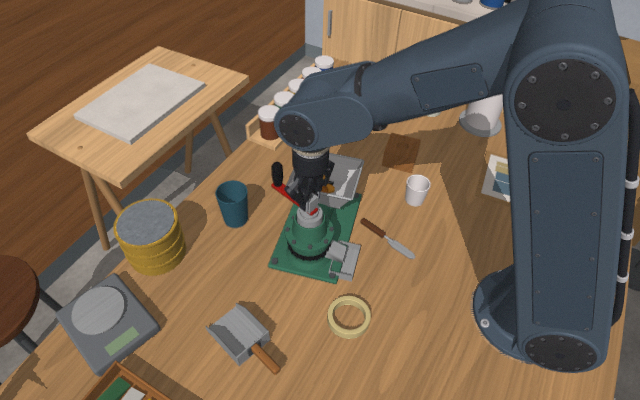

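View pics/tf.png

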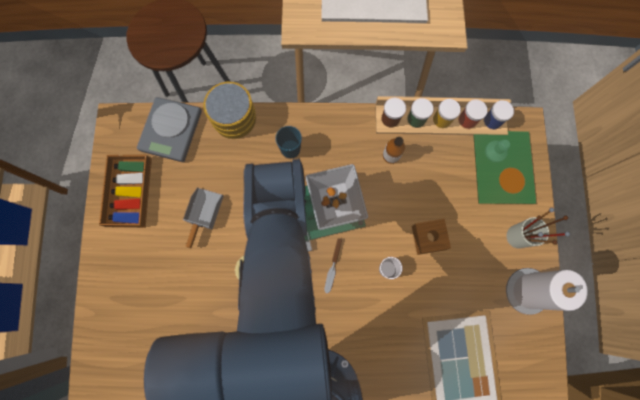

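```bash
python3 - <<'E'
from h import *
from cell import r,optics
f0=np.array([-.3,.2,-2.5])
h=np.array([.5374,.1043,0])
for pit,z in ((-.25,.2078),(-.5,.2076)):
    O,T=down(-13.65,pit,False)
    r.move_linear(tcp_for(O,T,h+[0,0,z]),T.as_quat(),vel=.02); r.sleep(.3)
    print(pit,z,(np.array(r.current_contact_force())-f0).round(1),np.array(r.current_torque()).round(2),np.round(r.current_tool_pos(),4),Ro.from_quat(r.current_ee_rot()).as_matrix()[2].round(4))
    shot(r,optics,"wf3")
    d=load("wf3");X=cloud(d,303,334,70,222,d["mount"]).reshape(-1,3);X=X[abs(X[:,2]-.025)<.004]
    A=np.c_[X[:,:2],np.ones(len(X))]; print(np.linalg.lstsq(A,X[:,2],rcond=None)[0])
print(r.current_t())
E
```

```text
-0.25 0.2078 [-2.2 -0.9 28. ] [-0.31  1.07  0.09] [0.5386 0.1044 0.2134] [ 0.0084 -0.0012 -1.    ]
[0.00826782 0.00183621 0.02480765]
-0.5 0.2076 [-3.4 -0.7 30.7] [-0.26  1.38  0.02] [0.5385 0.1044 0.2135] [ 0.0126 -0.0012 -0.9999]
[0.01020238 0.00361383 0.0247957 ]
46.5083
```

```bash
python3 - <<'E'
from h import *
from cell import r
O,T=down(-13.65,-.25,False)
r.move_linear(tcp_for(O,T,np.array([.5374,.1043,.2077])),T.as_quat(),vel=.02); r.sleep(.5)
print(r.current_t(),r.current_opening(),np.array(r.current_contact_force()).round(1),np.round(r.current_tool_pos(),4))
r.hand_in()
E
```

```text
47.2583 0.30652286043664156 [-3.9 -1.7 25.4] [0.5386 0.1044 0.2135]
the job is handed in; nothing more can be done
```

I handed the job in at 47 s: all five lumps are in the hopper, the empty tray is back on the bench, and the crank is pressed home. No verdict came back.

- **Lumps:** They went into the hopper at 54–66° of tip. My first count showed four. The depth image showed that one blob was two lumps stacked, and the wrist picture then showed all five.
- **Tray:** The pan looked empty before I set the tray down flat, where it started. The final picture shows it there, with the cups, tape, bottle and palette knife where they were.
- **Crank:** The key entered the keyway at the measured angle without any searching. Only the spring resisted until the collar hit a hard stop. The gripper still holds the square boss with its grip set to 120 N, pushing down with about 28 N and only a few newtons of side load.
- **Seating height:** One check did not quite agree. The wrist depth put the collar 0.3–0.7 mm above nominal home. I took this as calibration or grip error, because the stop was hard and the crank sat level on the hub, barely moving when I tilted the tool.

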